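# Push the packing box under the spout and tip the card tubes in

## Task

Push the open wooden box along its rail until it is fully home against the stop, under the hooded spout. Then lift the tipping tray by its bar handle so that both black card tubes roll down the spout into the box, and lower the tray gently back onto its rests. Leave the box home, let go of everything, and do not disturb the other things on the table.

Things in the scene. Friction and masses are not known exactly. Their poses are not given: they have to be found in the camera images.
- station: the packing station, fixed to the table: a plywood board 12 mm thick that carries slide rail, hood, spout and tipping tray. Origin on the table under the centre of the home box; the board spans x -80..175, y -95..220 mm. z is up; the rail runs along y, the box is pushed towards -y; the tray and its handle lie at +x of the rail and pour towards -x.
- box (a joint): travel of the receiving box along its rail, m: 0 = fully out (its centre at y = +140 mm of the station), 0.14 = fully home against the stop; grows as the box moves to the station's -y. Slides with 2 N of friction plus 6 N per m/s and stays where it is left.
- hood_edge (a point): middle of the lower edge of the dark bar at the hood's open +y end, 180 mm above the table. The clear hood roofs the home place, station x -74..82, y -79..92, top at 192 mm. It overhangs the pushed face of the home box by 27 mm, so a gripper pointing straight down strikes it before the box is home: lean the tool 35 to 45 degrees, fingertips to -y, wrist back to +y.
- box_face (a point): centre of the flat upright +y end wall of the box, outer face, 52.5 mm above the table: the face to push. The wall is 114 mm wide (station x) and spans 20 to 85 mm above the table; on its +y side is only the board, the two rail strips (28 mm high) and a strip 20 mm high at the board's end. Axes as the station's.
- box_in (a point): centre of the box's inner floor, 24 mm above the table; axes as the station's. The box is open-topped, light wood, outside 114 (x) by 130 (y) by 65 mm, walls 4 mm.
- pivot (a point): the tipping tray's hinge line, on the station at x 80, y 0, 127 mm above the table; the hinge runs along the station's y.
- pan (a joint): angle of the steel tipping tray, rad: 0 = down on its rests (its floor slopes 0.12 rad down, away from the spout); grows as its handle end is lifted, stop at 0.8. The tubes begin to roll at about 0.15 and roll out surely at 0.55 or more. The tray weighs 0.25 kg; let go, it falls back by its weight.
- pan_handle (a point): middle of the tray's handle: a dark round bar, 12 mm thick, 76 mm long, lying along the station's y, an arm at each end. Tray down: 141 mm above the table, 137 mm in x from the hinge line and 14 mm above it; it moves in an arc about the hinge. 36 mm clear of the tray's 30 mm end wall. Grip it from above, fingers on its -x and +x sides; it may turn within the grip. Axes turn with the tray.
- tube_a_center (a point): centre of the first black card tube, 38 mm in diameter and 100 mm long, its axis along its own y; starts lying in the tray, nearer the spout.
- tube_b_center (a point): centre of the second black card tube, the same; starts in the tray against its end wall.
- tub_center (a point): bystander: centre of a white tub with a perforated lid, 68 mm wide, 36 mm high, standing on the station's board beyond the rail.
- ink_center (a point): bystander: centre of a small ink bottle, 35 mm wide, 50 mm high, standing on the station's board beyond the rail.
- drum_center (a point): bystander: centre of a tall black capped drum, 52 mm in diameter, 146 mm high, standing to the right of the station.
- case_center (a point): bystander: centre of a small black zip case 53x78x50 mm, to the right of the station.
There are look-alikes about, which are no part of the job. Leave any yellow look-alike of the part that bears tube_b_center alone.

How it is judged:
By the outcome, as a careful person would: the job done as asked, in the order asked, and still so for the second after the job is handed in, with the robot touching nothing.
It also fails if it takes over 51 s, if anything falls off the work surface, if the arm or the gripper's body presses on something with over 40 N, if the wrist force passes 120 N, or if a joint passes its speed limit or range.

## Robot

A 6-joint arm with a two-finger parallel gripper is mounted at the origin on a cart in front of the work surface, level with it; the furniture and walls round the work are solid. World frame = base frame: x ahead of the robot, y to its left, z up, the work surface at z = 0. Lengths are in m, angles in rad, forces in N, time in s.
With the tool pointing down it reaches from about 0.35 to 0.775 m from the base axis. Payload 5.5 kg.
Tool frame: the origin (TCP) lies on the centre line of the jaws, within the pads' length; the fingertips stand 11 mm ahead of it and the grasp point (between the pads) lies 8 mm behind it (env.tip_extent is the distance from the TCP to the fingertips, in m); z points along the fingers, y is the line along which they close (so a half turn about z gives the same grasp; the last joint's range is limited). The gripper opens to 85 mm and grips with 20 to 120 N. Pads are 22 mm wide; open, the fingers measure 114 mm over their backs; the gripper's body (76 mm by 85 mm) begins 54 mm behind the grasp point. The pads swing forward as they close: fully open they stand 13 mm farther back than shut.
Start: joints at [-1.413, 0.313, 0.046, 1.304, 0, 1.431], TCP at [0.169, -0.55, 0.242] pointing down, gripper open.
Joint ranges: [-2.76, 2.76], [-0.86, 1.69], [-1.03, 1.26], [-2.2, 2.34], [-1.47, 1.5], [-3.14, 3.14]. Speed limits (rad/s): [2.57, 2.57, 3.14, 3.14, 3.14, 3.14].

## Interface

Orientations are given as a unit quaternion [w, x, y, z].
In Python, from workcell import env gives the robot as it stands.
- The arm moves only by the shell command python3 -m jog 'ROWS' [FORCE]. ROWS is JSON, a list of rows, each a list of 5 numbers: the gripper's target within -1 to 1 (shut at 1, half-way at 0, fully open at -1), then the shift along the tool's x, y, z in m, then the turn about the tool's z in degrees. In form: [[fingers, tx, ty, tz, turn], ...]. A call has 1 to 5 rows; each row shifts and turns the commanded pose from where the row before left it, along the tool's axes as they then stand; what a row does not reach is not made up. A row lasts 1/12 s, in which the tool goes at most 41.7 mm and 7.16 degrees, less where a joint would pass 70% of its speed; a pose out of reach is approached as far as the arm can. A call is refused whole if a number of a shift passes 0.0417 or a number of a turn 7.16, either way. A call with a gripper value outside its range is refused whole. The fingers move at their own pace and stop on an object; FORCE is the grip in N (left out, the last holds). Time passes only in rows, so rows that do not move let the fingers close. It gives the time, the measured TCP pose, the force, the opening and the grip force at its end, in the units of the state.
- env.get_state(): the state, without advancing time (a new reading comes with each control period).
- env.read_camera(name): name is "scene" or "side" or "wrist"; returns a dict with "img" (384x512x3 uint8, red, green, blue), "fov_y" (degrees; the focal length in pixels is half the picture's height over the tangent of half this angle, whatever the lens; pixels are square), "cx", "cy" (the principal point, pixels), "T" (4x4, takes a point from camera to world coordinates). Camera axes: x right, y up, looking along -z (the intrinsics and any distortion apply to the point x, -y, -z); pixel columns grow to the right and rows downward; lengths in m; the calibration is good to about 2 mm. The wrist camera is an equidistant fisheye: a pixel r from the principal point sees the ray r / f radians off the axis. A picture is of the moment at which its call begins. There is no depth.
- env.hand_in(): hands the job in; it is judged then, once.
The state is a dict: "clock": time; "joint_pos": joint angles; "qvel": joint speeds; "tau": joint torques, N m; "tcp_pos": TCP position; "orientation": TCP orientation; "wrist_force": force on the tool from outside, world axes, zero at the start; "ft_torque": the same for the moment, N m; "finger_gap": finger opening in m; "grip_force": force on a finger pad.
Only numpy, scipy, OpenCV 4.12 (cv2) and the standard library are available. Lean on these libraries where they do the work, as an engineer would, in place of code of your own. Each camera call takes 0.05 s, during which the arm holds its last target. There are 200 camera calls.

## Working session

There is one attempt and no reset: what is moved stays moved. The work goes in short steps, Python scripts to look and compute and a shell command to move; the robot and the scene stay as the last step left them, time stands still between calls to the robot, and variables do not carry over. Pictures are saved under pics/ and viewed, at most 10 in all, crops included, and the job is handed in when it is done.

```bash
ls; mkdir -p pics; python3 - <<'E'
from workcell import env
import cv2
s=env.get_state();print(s)
for n in ["scene","side"]:
    r=env.read_camera(n);cv2.imwrite(f"pics/{n}0.png",r["img"][:,:,::-1]);print(n,r["fov_y"],r["cx"],r["cy"],r["T"].round(4).tolist(),[k for k in r])
E
```

```text
pics
{'clock': 0.0, 'joint_pos': array([-1.41259618e+00,  3.14005870e-01,  4.49562498e-02,  1.30365020e+00,
       -1.54414947e-06,  1.43122079e+00]), 'qvel': array([ 0.00011   ,  0.0002449 ,  0.0001585 ,  0.00139978,  0.00078866,
       -0.00018884]), 'tau': array([-1.44905174e-03, -4.80617630e+01,  2.98538429e+01,  1.90953462e-02,
       -2.55191353e-04, -8.30899552e-06]), 'tcp_pos': array([ 0.16862238, -0.54917194,  0.24139649]), 'orientation': array([-9.51697622e-04,  9.88936217e-01,  1.48338304e-01, -9.63485867e-06]), 'wrist_force': array([-0.60727512,  0.13215634,  0.48186728]), 'ft_torque': array([-0.0034593 ,  0.06710489,  0.00105194]), 'grip_force': 0.0, 'finger_gap': 0.0851887304547081}
scene 49.27734015295577 259.09825554558125 201.0483678747994 [[-0.791, 0.2811, -0.5435, -0.1835], [-0.6118, -0.3759, 0.696, 0.9041], [-0.0087, 0.883, 0.4693, 0.7656], [0.0, 0.0, 0.0, 1.0]] ['img', 'fov_y', 'cx', 'cy', 'T']
side 44.239130756495776 251.1236431524971 192.3934568952666 [[0.1964, -0.6527, 0.7317, 1.5622], [0.9803, 0.1146, -0.161, -0.2825], [0.0212, 0.7489, 0.6623, 1.041], [0.0, 0.0, 0.0, 1.0]] ['img', 'fov_y', 'cx', 'cy', 'T']
```

View pics/scene0.png

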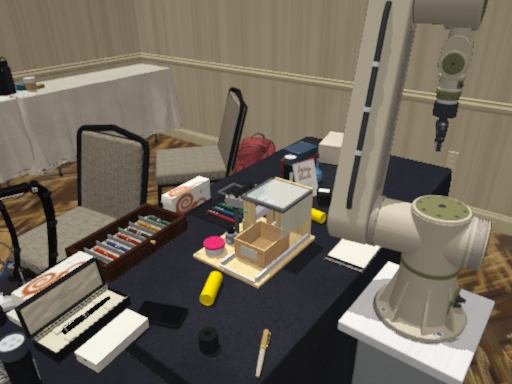

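View pics/side0.png

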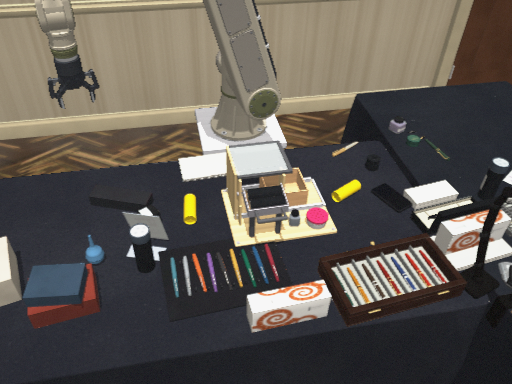

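Scene: the station's board is at about (255,240) with the box at (262,245), and the side view shows it at (275,205). Next I'll take close crops.

```bash
python3 - <<'E'
import cv2,numpy as np
a=cv2.imread("pics/scene0.png")[165:290,180:335];b=cv2.imread("pics/side0.png")[135:250,205:345]
cv2.imwrite("pics/c1.png",cv2.resize(a,None,fx=5,fy=4.8*5/4.8*0.96,interpolation=3) if 0 else cv2.resize(a,None,fx=4.8,fy=4.8,interpolation=2))
cv2.imwrite("pics/c2.png",cv2.resize(b,None,fx=5,fy=5,interpolation=2))
E
```

```text
(no output)
```

View pics/c1.png

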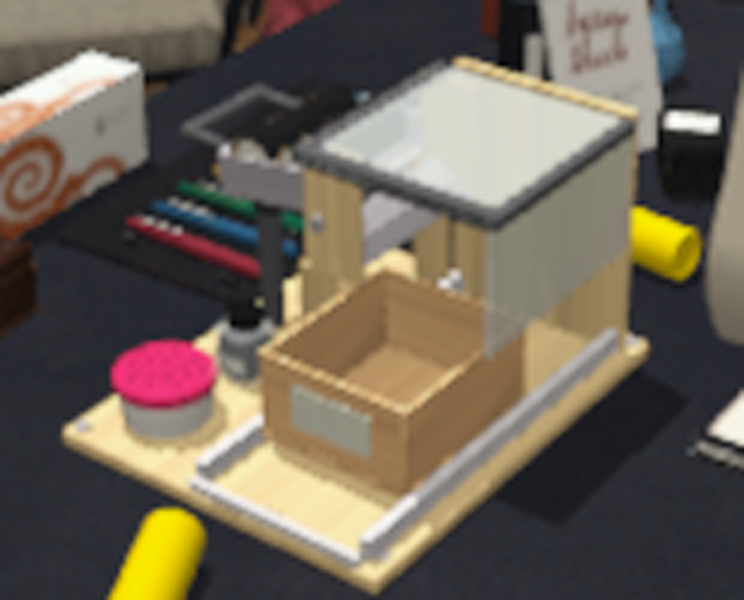

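View pics/c2.png

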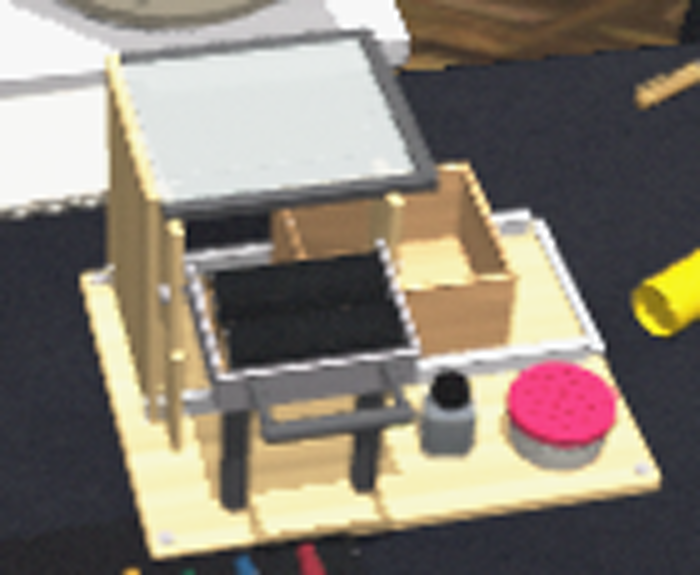

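The crops show the box with its label face at c1 (330,420), the tray with two black tubes at c2 (310,310), and its bar handle at c2 (335,425). The look-alikes are the yellow tubes at scene (210,288) and (318,215) plus the black drum and cup, and I'll leave all of those alone. Next: station pose from the board corners.

```bash
cat > h.py <<'E'
import numpy as np
from workcell import env
K={"scene":(49.27734,259.098,201.048,np.array([[-0.791,0.2811,-0.5435,-0.1835],[-0.6118,-0.3759,0.696,0.9041],[-0.0087,0.883,0.4693,0.7656]])),
"side":(44.23913,251.124,192.393,np.array([[0.1964,-0.6527,0.7317,1.5622],[0.9803,0.1146,-0.161,-0.2825],[0.0212,0.7489,0.6623,1.041]]))}
def ray(c,u,v,z):
    fov,cx,cy,T=K[c];f=192/np.tan(np.radians(fov/2))
    d=T[:,:3]@np.array([(u-cx)/f,-(v-cy)/f,-1]);o=T[:,3]
    return o+d*(z-o[2])/d[2]
def proj(c,p):
    fov,cx,cy,T=K[c];f=192/np.tan(np.radians(fov/2))
    q=T[:,:3].T@(np.array(p)-T[:,3]);return np.array([cx+f*q[0]/-q[2],cy-f*q[1]/-q[2]])
E
python3 - <<'E'
from h import *
A=lambda x,y:(180+x/4.8,165+y/4.8)
B=lambda x,y:(205+x/5,135+y/5)
pts=[("scene",A(375,587),(-80,220,12)),("scene",A(65,432),(175,220,12)),("scene",A(650,348),(-80,-95,12)),
("side",B(660,485),(175,220,12)),("side",B(155,551),(175,-95,12)),("side",B(85,275),(-80,-95,12))]
W=[ray(c,*u,p[2]/1000)[:2] for c,u,p in pts]
P=[np.array(p[:2])/1000 for _,_,p in pts]
def fit(idx):
    w=np.array([W[i] for i in idx]);p=np.array([P[i] for i in idx]);wm=w.mean(0);pm=p.mean(0)
    a=(w-wm);b=(p-pm);th=np.arctan2((b[:,0]*a[:,1]-b[:,1]*a[:,0]).sum(),(a*b).sum())
    R=np.array([[np.cos(th),-np.sin(th)],[np.sin(th),np.cos(th)]]);return th,wm-R@pm,R
for idx in ([0,1,2],[3,4,5],range(6)):
    th,o,R=fit(idx);print(np.degrees(th),o,[((W[i]-o-R@P[i])*1000).round(1).tolist() for i in idx])
S=lambda p:np.append(o+R@(np.array(p[:2])/1000),p[2]/1000)
# checks
for n,p in dict(handle=(217,0,147),face_top=(0,205,85),hoodtopL=(82,92,192),hoodtopR=(-74,92,192)).items():
    print(n,S(p).round(4),(proj("scene",S(p))-[180,165])*4.8,(proj("side",S(p))-[205,135])*5)
E
```

```text
0.35507724681198694 [ 0.46212872 -0.02940531] [[-0.2, -0.2], [-1.7, -2.3], [1.9, 2.5]]
0.21357248455929845 [ 0.4734038  -0.02985311] [[-0.3, -3.0], [-3.0, 2.7], [3.3, 0.4]]
0.6869936049254153 [ 0.46814371 -0.03001215] [[-4.9, 0.9], [-6.4, -2.7], [-4.7, 3.6], [6.8, -4.3], [1.5, 1.4], [7.8, 1.2]]
handle [ 0.6851 -0.0274  0.147 ] [220.42268416 104.51665246] [339.65262811 412.60372907]
face_top [0.4657 0.175  0.085 ] [274.91099264 418.99086573] [563.72465054 205.31134978]
hoodtopL [0.549 0.063 0.192] [283.69286737 147.99327908] [442.04628661 173.9017474 ]
hoodtopR [0.393  0.0611 0.192 ] [490.84435198 220.34979799] [373.64702792  19.73827904]
```

```bash
python3 -m jog '[[0,-0.0287,-0.0087,0,-7],[0,-0.029,-0.005,0,-7],[0,-0.03,-0.001,0,-7],[0,0,0,0,-7],[0,0,0,0,-7]]'
python3 -m jog '[[0,0,0,0,-7],[0,0,0,0,-7],[0,0,0,0,-7],[0,0,0,0,-7],[0,0,0,0,-7]]'
python3 -c "
from workcell import env;s=env.get_state();print(s['joint_pos'],s['orientation'])"
```

```text
clock: 0.52
tcp_pos: [0.0822, -0.5721, 0.2416]
orientation: [-0.0, 0.898, 0.44, 0.0]
wrist_force: [0.2, 1.0, -0.5]
finger_gap: 0.0427
grip_force: 0.0
clock: 0.93
tcp_pos: [0.0839, -0.5714, 0.2417]
orientation: [-0.0, 0.723, 0.691, 0.0]
wrist_force: [0.0, 0.6, 0.8]
finger_gap: 0.0426
grip_force: 0.0
[-1.56392198e+00  3.19259602e-01  5.31089817e-02  1.30574847e+00
 -1.59615554e-05  5.22120210e-02] [-4.06704991e-04  7.22952910e-01  6.90897087e-01  3.72389901e-04]
```

```bash
python3 -m jog '[[0,-0.04,0,0,-2.6],[0,-0.04,0,0,0],[0,-0.04,0,0,0],[0,-0.04,0,0,0],[0,-0.04,0,0,0]]'
python3 -m jog '[[0,-0.04,0,0,0],[0,-0.04,0,0,0],[0,-0.04,0,0,0]]'
python3 -c "
from workcell import env;s=env.get_state();print(s['joint_pos'],s['orientation'])"
```

```text
clock: 1.35
tcp_pos: [0.0809, -0.7684, 0.2418]
orientation: [0.0, 0.709, 0.705, -0.0]
wrist_force: [-0.3, -2.5, 0.8]
finger_gap: 0.0424
grip_force: 0.0
clock: 1.6
tcp_pos: [0.0783, -0.8353, 0.2308]
orientation: [0.01, 0.709, 0.705, -0.008]
wrist_force: [1.5, -59.4, 32.2]
finger_gap: 0.0426
grip_force: 0.0
[-1.57349747  1.01718072  1.26543432  1.79409318  0.00204083  0.00312851] [ 0.00954653  0.70910031  0.70499646 -0.00809978]
```

```bash
python3 -m jog '[[0,0.01,0,0,0],[0,0,0,0,0]]'
python3 - <<'E'
from workcell import env
import cv2
s=env.get_state();print(s['joint_pos'],s['orientation'],s['wrist_force'])
r=env.read_camera("side");a=r["img"][:,:,::-1];r=env.read_camera("scene");b=r["img"][:,:,::-1]
cv2.imwrite("pics/d.png",cv2.resize(cv2.hconcat([a[:200,:256],b[:200,256:]]),None,fx=1.5,fy=1.5))
E
```

```text
clock: 1.77
tcp_pos: [0.0781, -0.8184, 0.2111]
orientation: [-0.002, 0.709, 0.705, 0.004]
wrist_force: [-0.1, 1.0, -3.6]
finger_gap: 0.0428
grip_force: 0.0
[-1.57381463  0.95340894  1.08133474  1.70724769  0.00185597  0.00323801] [-0.00235846  0.7093113   0.70488187  0.00367015] [-0.08963405  1.02259304 -3.6085228 ]
```

View pics/d.png

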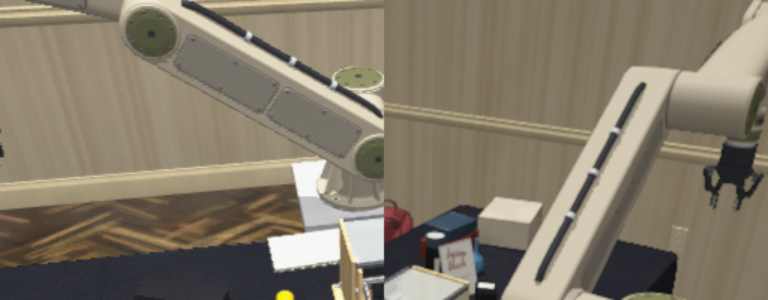

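```bash
cat > st.py <<'E'
from workcell import env
from scipy.spatial.transform import Rotation as Ro
import numpy as np
s=env.get_state();q=s['orientation'];R=Ro.from_quat([*q[1:],q[0]]).as_matrix()
print('J',s['joint_pos'].round(4),'toolz',R[:,2].round(4),'tooly',R[:,1].round(3),'F',s['wrist_force'].round(1))
E
python3 -m jog '[[0,0,0,0,0],[0,0,0,0,0]]';python3 st.py
python3 -m jog '[[0,-0.005,0,0,0],[0,-0.005,0,0,0],[0,-0.005,0,0,0],[0,-0.005,0,0,0],[0,-0.005,0,0,0]]'; python3 st.py
```

```text
clock: 2.03
tcp_pos: [0.0785, -0.8284, 0.2418]
orientation: [0.016, 0.709, 0.705, -0.015]
wrist_force: [0.3, 0.7, 0.8]
finger_gap: 0.0431
grip_force: 0.0
J [-1.5732  0.9339  1.1177  1.7105  0.0019  0.0032] toolz [ 0.0017 -0.0441 -0.999 ] tooly [ 1.    -0.006  0.002] F [0.3 0.7 0.8]
clock: 2.45
tcp_pos: [0.0774, -0.8431, 0.2322]
orientation: [0.017, 0.709, 0.705, -0.015]
wrist_force: [0.0, 0.6, 0.8]
finger_gap: 0.0428
grip_force: 0.0
J [-1.5747  1.0155  1.2649  1.7756  0.0026  0.0019] toolz [ 0.0024 -0.0445 -0.999 ] tooly [ 1.    -0.006  0.003] F [0.  0.6 0.8]
```

```bash

python3 -m jog '[[0,-0.02,0,0,0],[0,-0.02,0,0,0],[0,-0.02,0,0,0],[0,-0.02,0,0,0],[0,-0.02,0,0,0]]'; python3 st.py
python3 -m jog '[[0,-0.04,0,0,0],[0,-0.04,0,0,0]]'; python3 st.py
```

```text
clock: 2.87
tcp_pos: [0.0717, -0.8861, 0.2069]
orientation: [0.042, 0.708, 0.704, -0.037]
wrist_force: [-0.1, -0.3, -0.3]
finger_gap: 0.0431
grip_force: 0.0
J [-1.5827  1.0487  1.2648  1.6755  0.0075 -0.0054] toolz [ 0.0062 -0.1112 -0.9938] tooly [ 1.    -0.006  0.007] F [-0.1 -0.3 -0.3]
clock: 3.03
tcp_pos: [0.0677, -0.9188, 0.195]
orientation: [0.063, 0.707, 0.702, -0.057]
wrist_force: [-0.3, -0.4, -0.7]
finger_gap: 0.0428
grip_force: 0.0
J [-1.5879  1.0671  1.2648  1.5982  0.0117 -0.0101] toolz [ 0.0088 -0.1697 -0.9855] tooly [ 1.    -0.005  0.01 ] F [-0.3 -0.4 -0.7]
```

```bash
python3 -c "
from h import *
print(ray('scene',335,158,0.0),ray('scene',452,165,0.0),ray('scene',440,110,0.3),ray('scene',400,225,0))"
python3 -m jog '[[0,-0.038,0,-0.03,0],[0,-0.038,0,-0.03,0],[0,-0.038,0,-0.03,0]]'; python3 st.py
```

```text
[ 0.68062216 -0.79919209  0.        ] [ 0.20811011 -1.04287521  0.        ] [ 0.25195237 -0.82260351  0.3       ] [ 0.19900595 -0.38532384  0.        ]
clock: 3.28
tcp_pos: [0.0614, -0.9296, 0.2578]
orientation: [0.096, 0.703, 0.699, -0.087]
wrist_force: [0.3, -0.8, 0.7]
finger_gap: 0.0425
grip_force: 0.0
J [-1.5966  1.0013  1.2648  1.5749  0.0186 -0.0172] toolz [ 0.012  -0.2568 -0.9664] tooly [ 1.    -0.004  0.014] F [ 0.3 -0.8  0.7]
```

```bash

python3 -m jog '[[0,-0.041,0.004,-0.03,0],[0,-0.041,0.004,-0.03,0],[0,-0.041,0.004,-0.03,0],[0,-0.041,0.004,-0.03,0],[0,-0.041,0.004,-0.03,0]]'; python3 st.py
python3 -m jog '[[0,-0.041,0.004,-0.02,0],[0,-0.041,0.004,-0.02,0],[0,-0.041,0.004,-0.02,0],[0,-0.041,0.004,-0.02,0]]'; python3 st.py
```

```text
clock: 3.7
tcp_pos: [0.0679, -0.9411, 0.3603]
orientation: [0.151, 0.694, 0.69, -0.137]
wrist_force: [0.3, -0.5, -0.3]
finger_gap: 0.0431
grip_force: 0.0
J [-1.5916  0.899   1.2648  1.5268  0.0256 -0.0095] toolz [ 0.0174 -0.3988 -0.9169] tooly [ 1.    -0.002  0.02 ] F [ 0.3 -0.5 -0.3]
clock: 4.03
tcp_pos: [0.0728, -0.9578, 0.4262]
orientation: [0.195, 0.684, 0.68, -0.178]
wrist_force: [-0.3, -0.5, -0.5]
finger_gap: 0.0428
grip_force: 0.0
J [-1.5875  0.8434  1.2648  1.4592  0.0304 -0.0022] toolz [ 0.0219 -0.5084 -0.8609] tooly [1.    0.001 0.025] F [-0.3 -0.5 -0.5]
```

```bash

python3 -m jog '[[0,-0.041,0.006,-0.01,0],[0,-0.041,0.006,-0.01,0],[0,-0.041,0.006,-0.01,0],[0,-0.041,0.006,-0.01,0],[0,-0.041,0.006,-0.01,0]]'; python3 st.py
```

```text
clock: 4.45
tcp_pos: [0.089, -0.99, 0.4947]
orientation: [0.252, 0.667, 0.663, -0.229]
wrist_force: [-0.1, -0.0, 0.0]
finger_gap: 0.0427
grip_force: 0.0
J [-1.5701  0.8039  1.2648  1.3377  0.0288  0.0168] toolz [ 0.0292 -0.6393 -0.7684] tooly [0.999 0.006 0.033] F [-0.1 -0.   0. ]
```

```bash

python3 -m jog '[[0,0.0277,0.02,-0.0224,0],[0,0.0277,0.02,-0.0224,0],[0,0.0277,0.02,-0.0224,0],[0,0.0277,0.02,-0.0224,0],[0,0.0277,0.02,-0.0224,0]]'
python3 -m jog '[[0,0.0277,0.02,-0.0224,0],[0,0.0277,0.02,-0.0224,0],[0,0.0277,0.02,-0.0224,0],[0,0.0277,0.02,-0.0224,0],[0,0.0277,0.02,-0.0224,0]]'
python3 -m jog '[[0,0.0277,0.02,-0.0224,0],[0,0.0277,0.02,-0.0224,0],[0,0.0277,0.02,-0.0224,0],[0,0.0277,0.02,-0.0224,0],[0,0.0277,0.02,-0.0224,0]]';python3 st.py
```

```text
clock: 4.87
tcp_pos: [0.1758, -0.8358, 0.4991]
orientation: [0.252, 0.667, 0.663, -0.229]
wrist_force: [0.1, 0.4, 0.9]
finger_gap: 0.0427
grip_force: 0.0
clock: 5.28
tcp_pos: [0.275, -0.6569, 0.5012]
orientation: [0.253, 0.667, 0.663, -0.228]
wrist_force: [1.0, -0.0, 0.0]
finger_gap: 0.0428
grip_force: 0.0
clock: 5.7
tcp_pos: [0.3739, -0.4782, 0.5027]
orientation: [0.253, 0.667, 0.662, -0.228]
wrist_force: [1.7, -0.7, -0.0]
finger_gap: 0.0432
grip_force: 0.0
J [-0.8489 -0.0362  0.0512  1.0799 -0.4105  0.6056] toolz [ 0.0317 -0.6398 -0.7678] tooly [0.999 0.006 0.036] F [ 1.7 -0.7 -0. ]
```

```bash

python3 -m jog '[[0,0.0277,0.02,-0.0224,0],[0,0.0277,0.02,-0.0224,0],[0,0.0277,0.02,-0.0224,0],[0,0.0277,0.02,-0.0224,0],[0,0.0277,0.02,-0.0224,0]]'
python3 -m jog '[[0,0.031,0,-0.0255,0],[0,0.031,0,-0.0255,0],[0,0.031,0,-0.0255,0],[0,0.031,0,-0.0255,0],[0,0.031,0,-0.0255,0]]'
python3 -m jog '[[0,0.031,0,-0.0255,0],[0,0.031,0,-0.0255,0],[0,0.031,0,-0.0255,0],[0,0.031,0,-0.0255,0],[0,0.031,0,-0.0255,0]]';python3 st.py
```

```text
clock: 6.12
tcp_pos: [0.4732, -0.2992, 0.504]
orientation: [0.254, 0.667, 0.662, -0.227]
wrist_force: [1.1, 0.1, -0.1]
finger_gap: 0.0426
grip_force: 0.0
clock: 6.53
tcp_pos: [0.4712, -0.0983, 0.5029]
orientation: [0.253, 0.668, 0.663, -0.226]
wrist_force: [1.4, -0.1, -0.8]
finger_gap: 0.0428
grip_force: 0.0
clock: 6.95
tcp_pos: [0.4699, 0.1028, 0.5017]
orientation: [0.252, 0.668, 0.663, -0.225]
wrist_force: [1.6, 0.0, 0.9]
finger_gap: 0.0426
grip_force: 0.0
J [ 0.4086  0.37    0.5892  2.0702 -0.6385  2.0802] toolz [ 0.033  -0.6352 -0.7717] tooly [0.999 0.006 0.038] F [1.6 0.  0.9]
```

```bash

python3 -m jog '[[0,0.031,0,-0.0255,0],[0,0.031,0,-0.0255,0],[0,0.031,0,-0.0255,0],[0,0.0262,-0.0016,0.0316,0],[0,0.0262,-0.0016,0.0316,0]]'
python3 -m jog '[[0,0.0262,-0.0016,0.0316,0],[0,0.0262,-0.0016,0.0316,0],[0,0.0262,-0.0016,0.0316,0],[0,0.0262,-0.0016,0.0316,0],[0,0.0262,-0.0016,0.0316,0]]';python3 st.py
python3 - <<'E'
from h import *
import cv2
print(ray("scene",249.8,245,.085),ray("scene",249.8,237.5,.085))
a=env.read_camera("scene")["img"][110:290,140:340,::-1];b=env.read_camera("side")["img"][70:250,200:400,::-1]
cv2.imwrite("pics/e.png",cv2.resize(cv2.hconcat([a,b]),None,fx=2,fy=2,interpolation=2))
E
```

```text
clock: 7.37
tcp_pos: [0.4776, 0.2298, 0.4243]
orientation: [0.253, 0.669, 0.664, -0.217]
wrist_force: [0.7, -0.3, -0.1]
finger_gap: 0.0425
grip_force: 0.0
clock: 7.78
tcp_pos: [0.4687, 0.2227, 0.2181]
orientation: [0.251, 0.668, 0.663, -0.225]
wrist_force: [1.1, 0.8, 0.4]
finger_gap: 0.0425
grip_force: 0.0
J [ 0.5931  0.5341  0.133   1.5707 -0.5753  2.2913] toolz [ 0.0326 -0.6342 -0.7725] tooly [0.999 0.006 0.037] F [1.1 0.8 0.4]
[0.46044183 0.12521854 0.085     ] [0.48537749 0.09425593 0.085     ]
```

View pics/e.png

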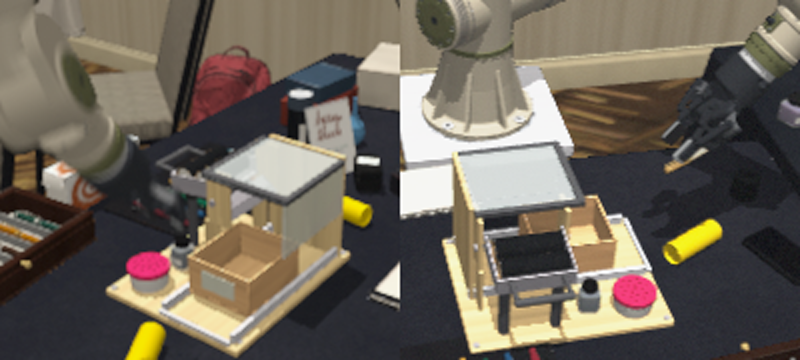

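The view shows the gripper leaned correctly, clear behind the box at +y. The box's face is at y≈0.125 and the path down is clear.

```bash

python3 -m jog '[[0,0.0238,-0.0014,0.029,0],[0,0.0238,-0.0014,0.029,0],[0,0.0238,-0.0014,0.029,0],[0,0.0238,-0.0014,0.029,0]]'
python3 -m jog '[[0,-0.0155,0,0.0127,0],[0,-0.0155,0,0.0127,0],[0,-0.0155,0,0.0127,0],[0,-0.0116,0,0.0095,0],[0,-0.0116,0,0.0095,0]]';python3 st.py
```

```text
clock: 8.22
tcp_pos: [0.47, 0.2231, 0.0709]
orientation: [0.252, 0.668, 0.663, -0.224]
wrist_force: [0.0, 0.0, -0.6]
finger_gap: 0.0428
grip_force: 0.0
clock: 8.63
tcp_pos: [0.4707, 0.132, 0.0722]
orientation: [0.252, 0.668, 0.663, -0.225]
wrist_force: [-0.5, 3.7, -0.3]
finger_gap: 0.0428
grip_force: 1.5
J [ 0.4564  0.5391 -0.2422  1.1023 -0.6237  2.1366] toolz [ 0.0332 -0.6343 -0.7723] tooly [0.999 0.006 0.038] F [-0.5  3.7 -0.3]
```

```bash

python3 -m jog '[[0,-0.0105,0,0.0086,0],[0,-0.0105,0,0.0086,0],[0,-0.0105,0,0.0086,0],[0,-0.0105,0,0.0086,0],[0,-0.0077,0,0.0063,0]]'
python3 -m jog '[[0,-0.0031,0,0.0026,0],[0,-0.0031,0,0.0026,0],[0,-0.0031,0,0.0026,0]]'
python3 -m jog '[[0,-0.0031,0,0.0026,0],[0,0,0,0,0]]'
```

```text
clock: 9.05
tcp_pos: [0.4714, 0.0677, 0.0724]
orientation: [0.252, 0.668, 0.663, -0.224]
wrist_force: [1.8, 2.7, -0.5]
finger_gap: 0.0428
grip_force: 1.4
clock: 9.3
tcp_pos: [0.4696, 0.0552, 0.0708]
orientation: [0.252, 0.668, 0.663, -0.226]
wrist_force: [1.9, 2.9, 1.6]
finger_gap: 0.0427
grip_force: 1.1
clock: 9.47
tcp_pos: [0.4681, 0.0504, 0.0697]
orientation: [0.251, 0.667, 0.663, -0.228]
wrist_force: [1.0, 0.7, 0.2]
finger_gap: 0.0429
grip_force: 0.2
```

```bash

python3 -m jog '[[0,-0.0031,0,0.0022,0],[0,-0.0031,0,0.0022,0]]'
python3 -m jog '[[0,-0.0031,0,0.0022,0],[0,0,0,0,0]]'
```

```text
clock: 9.63
tcp_pos: [0.4682, 0.0441, 0.0695]
orientation: [0.25, 0.667, 0.664, -0.227]
wrist_force: [-3.9, 27.3, 8.8]
finger_gap: 0.0424
grip_force: 14.0
clock: 9.8
tcp_pos: [0.4682, 0.044, 0.0696]
orientation: [0.247, 0.668, 0.666, -0.223]
wrist_force: [-4.8, 28.5, 5.9]
finger_gap: 0.0422
grip_force: 14.2
```

```bash

python3 -m jog '[[0,0.004,0,-0.003,0],[0,0.02,0,-0.0165,0],[0,0.031,0,-0.0255,0],[0,0.031,0,-0.0255,0],[0,0.031,0,-0.0255,0]]'
python3 -m jog '[[0,-0.0262,0,-0.0316,0],[0,-0.0262,0,-0.0316,0],[0,-0.0262,0,-0.0316,0],[0,-0.0262,0,-0.0316,0],[0,-0.0262,0,-0.0316,0]]'; python3 st.py
python3 - <<'E'
from h import *
import cv2
print(ray("side",272.6,219.6,.141))
a=env.read_camera("scene")["img"][150:290,170:340,::-1];b=env.read_camera("side")["img"][120:260,190:360,::-1]
cv2.imwrite("pics/f.png",cv2.resize(cv2.vconcat([a,b]),None,fx=2.1,fy=2.1,interpolation=2))
E
```

```text
clock: 10.22
tcp_pos: [0.4664, 0.1912, 0.0697]
orientation: [0.251, 0.667, 0.663, -0.229]
wrist_force: [1.1, -0.4, -0.6]
finger_gap: 0.0431
grip_force: 0.0
clock: 10.63
tcp_pos: [0.4597, 0.1897, 0.2761]
orientation: [0.251, 0.667, 0.664, -0.229]
wrist_force: [1.9, 1.2, 0.3]
finger_gap: 0.0427
grip_force: 0.0
J [ 0.5551  0.4528  0.1461  1.6503 -0.5906  2.2491] toolz [ 0.0276 -0.6381 -0.7694] tooly [1.    0.007 0.03 ] F [1.9 1.2 0.3]
[ 0.68684645 -0.02830763  0.141     ]
```

View pics/f.png

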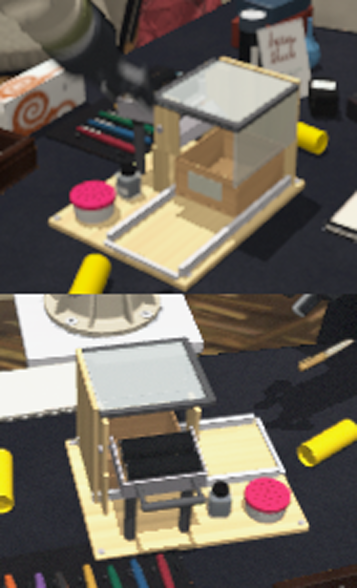

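```bash

python3 -m jog '[[0.3,0,0.038,0.001,0],[0.3,0,0.038,0.001,0],[0.3,0,0.038,0.001,0],[0.3,0,0.038,0.001,0],[0.3,0,0.038,0.001,0]]'
python3 -m jog '[[0.3,-0.016,0.018,0.013,0],[0.3,-0.031,0,0.0256,0],[0.3,-0.031,0,0.0256,0],[0.3,-0.031,0,0.0256,0],[0.3,-0.031,0,0.0256,0]]'
python3 -m jog '[[0.3,-0.031,0,0.0256,0],[0.3,0.01,0,0.0125,0],[0.3,0.02,0,0.025,0],[0.3,0.01,0,0.0125,0],[0.3,0,0,0,0]]'; python3 st.py
python3 - <<'E'
from h import *
import cv2
r=env.read_camera("wrist");print(r["fov_y"],r["cx"],r["cy"],r["T"].round(4).tolist())
np.savez("w.npz",**r)
a=r["img"][:,:,::-1];b=env.read_camera("side")["img"][120:250,190:350,::-1]
cv2.imwrite("pics/g.png",cv2.hconcat([a,cv2.resize(b,(288,234)).copy() if 0 else cv2.copyMakeBorder(cv2.resize(b,(288,234)),0,150,0,0,0)]))
E
```

```text
clock: 11.15
tcp_pos: [0.6516, 0.1874, 0.2767]
orientation: [0.251, 0.667, 0.663, -0.228]
wrist_force: [2.2, 0.4, 0.1]
finger_gap: 0.03
grip_force: 0.0
clock: 11.57
tcp_pos: [0.6689, 0.0047, 0.2761]
orientation: [0.25, 0.667, 0.664, -0.229]
wrist_force: [-0.1, 0.1, -0.8]
finger_gap: 0.0298
grip_force: 0.0
clock: 11.98
tcp_pos: [0.6688, -0.0355, 0.2084]
orientation: [0.247, 0.667, 0.664, -0.231]
wrist_force: [0.1, -0.5, 0.1]
finger_gap: 0.0296
grip_force: 0.0
J [ 0.1026  0.5732  0.2006  1.2564 -0.689   1.6979] toolz [ 0.0204 -0.637  -0.7706] tooly [1.    0.005 0.023] F [ 0.1 -0.5  0.1]
65.70646984690485 252.21305159800204 192.61473254266764 [[0.9997, 0.0162, -0.0172, 0.6672], [0.0054, 0.5524, 0.8336, 0.1054], [0.023, -0.8334, 0.5521, 0.2628], [0.0, 0.0, 0.0, 1.0]]
```

View pics/g.png

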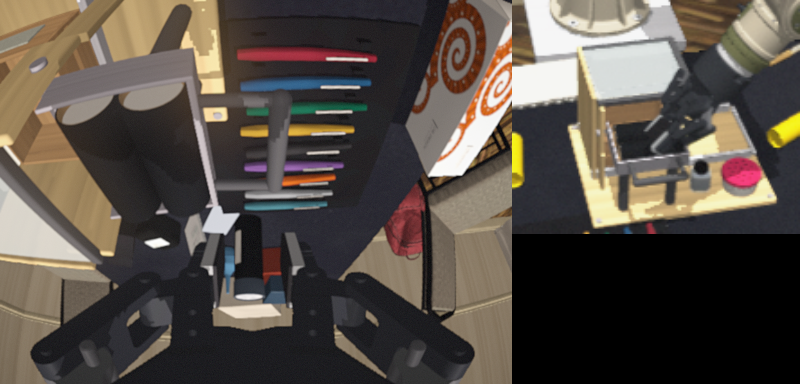

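```bash
cat > w.py <<'E'
import numpy as np
def wray(r,u,v,z):
    f=192/np.tan(np.radians(float(r["fov_y"])/2));x=u-r["cx"];y=v-r["cy"];rr=np.hypot(x,y);t=rr/f
    d=r["T"][:3,:3]@np.array([np.sin(t)*x/rr,-np.sin(t)*y/rr,-np.cos(t)]);o=r["T"][:3,3];return o+d*(z-o[2])/d[2]
E
python3 -c "
from w import *
r=np.load('w.npz')
for p in [(286,95),(275,190),(280,141)]: print(wray(r,*p,.141).round(4))"
```

```text
[0.6878 0.0115 0.141 ]
[ 0.6877 -0.0754  0.141 ]
[ 0.6872 -0.0232  0.141 ]
```

The wrist view shows the bar's ends at (286,95) and (275,190), which puts its middle at (0.6875, -0.032). The 87 mm end-to-end span fits the stated 76 mm plus the arms.

```bash

python3 -m jog '[[0.3,0,0.017,0,0],[0.3,0.0155,0,0.0195,0],[0.3,0.0155,0,0.0195,0],[0.3,0.0148,0,0.019,0],[0.3,0,0,0,0]]'; python3 st.py
```

```text
clock: 12.5
tcp_pos: [0.6895, -0.0355, 0.1368]
orientation: [0.249, 0.666, 0.664, -0.23]
wrist_force: [-0.4, -1.0, -0.5]
finger_gap: 0.0298
grip_force: 0.0
J [ 0.0995  0.6509  0.1559  1.1263 -0.6892  1.6915] toolz [ 0.0244 -0.6366 -0.7708] tooly [1.    0.006 0.026] F [-0.4 -1.  -0.5]
```

```bash

python3 -m jog '[[0.6,-0.0,-0.002,0,0],[1,0,0,0,0],[1,0,0,0,0],[1,0,0,0,0],[1,0,0,0,0]]' 30; python3 st.py
```

```text
clock: 12.92
tcp_pos: [0.6853, -0.0356, 0.1409]
orientation: [0.248, 0.666, 0.665, -0.23]
wrist_force: [-13.4, 0.4, -3.7]
finger_gap: 0.011
grip_force: 29.7
J [ 0.0998  0.6419  0.1504  1.1327 -0.6883  1.6917] toolz [ 0.0223 -0.6361 -0.7712] tooly [1.    0.006 0.024] F [-13.4   0.4  -3.7]
```

```bash

python3 -m jog '[[1,-0.0065,-0.0025,-0.0078,0],[1,-0.0065,-0.0015,-0.0078,0],[1,-0.0062,-0.003,-0.0075,0],[1,-0.0062,-0.003,-0.0075,0]]'
python3 -m jog '[[1,-0.0058,-0.0043,-0.007,0],[1,-0.0058,-0.0043,-0.007,0],[1,-0.0053,-0.0056,-0.0064,0],[1,-0.0053,-0.0056,-0.0064,0],[1,0,0,0,0]]'; python3 st.py
```

```text
clock: 13.25
tcp_pos: [0.6747, -0.0358, 0.1807]
orientation: [0.248, 0.667, 0.664, -0.23]
wrist_force: [-11.6, -1.7, -8.3]
finger_gap: 0.0105
grip_force: 30.6
clock: 13.67
tcp_pos: [0.653, -0.0361, 0.2154]
orientation: [0.248, 0.667, 0.664, -0.23]
wrist_force: [-10.1, -1.9, -11.2]
finger_gap: 0.0108
grip_force: 30.4
J [ 0.1036  0.5361  0.1565  1.2464 -0.6873  1.6974] toolz [ 0.0232 -0.6355 -0.7718] tooly [1.    0.006 0.025] F [-10.1  -1.9 -11.2]
```

```bash

python3 -m jog '[[1,-0.0026,-0.004,-0.0031,0],[1,-0.0026,-0.004,-0.0031,0],[1,0,0,0,0],[1,0,0,0,0],[1,0,0,0,0]]'
python3 -m jog '[[1,0,0,0,0],[1,0,0,0,0],[1,0,0,0,0],[1,0,0,0,0],[1,0,0,0,0]]'; python3 st.py
python3 - <<'E'
from h import *
import cv2
r=env.read_camera("wrist")["img"][:,:,::-1];a=env.read_camera("scene")["img"][150:290,180:330,::-1];b=env.read_camera("side")["img"][120:250,195:345,::-1]
c=cv2.vconcat([cv2.resize(a,(288,269)),cv2.resize(b,(288,250))])
cv2.imwrite("pics/i.png",cv2.hconcat([cv2.copyMakeBorder(r,0,135,0,0,0),c]))
E
```

```text
clock: 14.08
tcp_pos: [0.6466, -0.0362, 0.2227]
orientation: [0.249, 0.667, 0.664, -0.229]
wrist_force: [-7.6, -2.3, -8.1]
finger_gap: 0.011
grip_force: 30.2
clock: 14.5
tcp_pos: [0.6467, -0.0363, 0.2226]
orientation: [0.249, 0.667, 0.664, -0.229]
wrist_force: [-7.0, -1.8, -8.3]
finger_gap: 0.0109
grip_force: 30.2
J [ 0.1047  0.5187  0.1457  1.2509 -0.688   1.6988] toolz [ 0.0255 -0.6358 -0.7715] tooly [1.    0.006 0.028] F [-7.  -1.8 -8.3]
```

View pics/i.png

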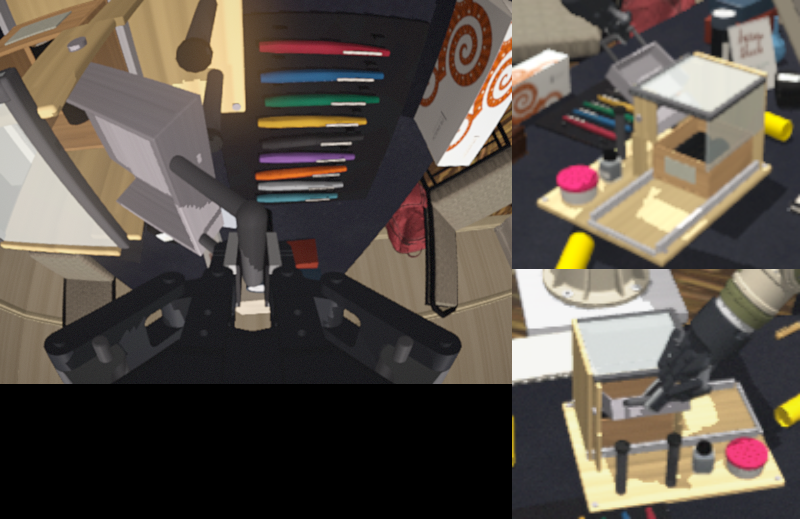

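The tray is empty and the black tubes are in the box. Lowering gently along the same arc.

```bash

python3 -m jog '[[1,0.0026,0.004,0.0031,0],[1,0.0026,0.004,0.0031,0],[1,0.0053,0.0056,0.0064,0],[1,0.0053,0.0056,0.0064,0],[1,0.0058,0.0043,0.007,0]]'
python3 -m jog '[[1,0.0058,0.0043,0.007,0],[1,0.0062,0.003,0.0075,0],[1,0.0031,0.0015,0.0038,0],[1,0.0031,0.0015,0.0038,0],[1,0.0031,0.0012,0.0038,0]]'
python3 -m jog '[[1,0.0031,0.0008,0.0038,0],[1,0.0025,0.0004,0.003,0],[1,0.0016,0.0003,0.002,0],[1,0.0012,0.0002,0.0014,0],[1,0,0,0,0]]'; python3 st.py
```

```text
clock: 15.07
tcp_pos: [0.6712, -0.036, 0.1898]
orientation: [0.249, 0.667, 0.664, -0.229]
wrist_force: [-8.2, -0.8, -4.9]
finger_gap: 0.011
grip_force: 29.2
clock: 15.48
tcp_pos: [0.6831, -0.0359, 0.1568]
orientation: [0.249, 0.666, 0.664, -0.23]
wrist_force: [-12.5, 0.8, -2.3]
finger_gap: 0.011
grip_force: 29.2
clock: 15.9
tcp_pos: [0.6851, -0.0358, 0.144]
orientation: [0.249, 0.666, 0.664, -0.23]
wrist_force: [-12.3, 0.9, -1.6]
finger_gap: 0.0107
grip_force: 29.2
J [ 0.0998  0.6376  0.1503  1.134  -0.6892  1.6915] toolz [ 0.0246 -0.6366 -0.7708] tooly [1.    0.007 0.026] F [-12.3   0.9  -1.6]
```

Lower until the rests take the load.

```bash

python3 -m jog '[[1,0.001,-0.001,0.0012,0],[1,0.001,-0.001,0.0012,0],[1,0,0,0,0]]'
python3 -m jog '[[1,0.001,0,0.0012,0],[1,0,0,0,0]]'
python3 -m jog '[[1,0.001,0,0.0012,0],[1,0,0,0,0]]'
```

```text
clock: 16.15
tcp_pos: [0.6851, -0.0358, 0.1437]
orientation: [0.251, 0.667, 0.664, -0.228]
wrist_force: [-9.7, 2.0, 4.8]
finger_gap: 0.0105
grip_force: 29.8
clock: 16.32
tcp_pos: [0.6852, -0.0358, 0.1436]
orientation: [0.252, 0.666, 0.664, -0.228]
wrist_force: [-12.5, 3.0, 10.2]
finger_gap: 0.0108
grip_force: 30.4
clock: 16.48
tcp_pos: [0.6852, -0.0358, 0.1436]
orientation: [0.253, 0.666, 0.664, -0.228]
wrist_force: [-16.5, 4.9, 17.5]
finger_gap: 0.0106
grip_force: 30.9
```

```bash

python3 -m jog '[[1,-0.001,-0.001,-0.0014,0],[0.6,0,0,0,0],[0.3,0,0,0,0],[0.3,0,0,0,0],[0.3,0,0,0,0]]'; python3 st.py
python3 -m jog '[[0.3,0,0,-0.008,0],[0.3,0,0,-0.02,0],[0.3,0,0,-0.035,0],[0.3,0,0,-0.04,0],[0.3,0,0,-0.04,0]]'; python3 st.py
python3 - <<'E'
from h import *
import cv2
r=env.read_camera("wrist")["img"][:,:,::-1];a=env.read_camera("scene")["img"][150:290,180:330,::-1];b=env.read_camera("side")["img"][120:250,195:345,::-1]
c=cv2.vconcat([cv2.resize(a,(288,269)),cv2.resize(b,(288,250))])
cv2.imwrite("pics/j.png",cv2.hconcat([cv2.copyMakeBorder(r,0,135,0,0,0),c]))
E
```

```text
clock: 16.9
tcp_pos: [0.6862, -0.0359, 0.1394]
orientation: [0.252, 0.668, 0.663, -0.227]
wrist_force: [0.8, -0.3, 0.4]
finger_gap: 0.0298
grip_force: 0.0
J [ 0.0998  0.6373  0.1378  1.1137 -0.69    1.6926] toolz [ 0.0309 -0.6366 -0.7706] tooly [0.999 0.006 0.035] F [ 0.8 -0.3  0.4]
clock: 17.32
tcp_pos: [0.6805, 0.0556, 0.2496]
orientation: [0.251, 0.667, 0.663, -0.228]
wrist_force: [1.6, 0.2, 0.9]
finger_gap: 0.0299
grip_force: 0.0
J [ 0.2303  0.6622  0.4525  1.5138 -0.6771  1.8617] toolz [ 0.0276 -0.6371 -0.7703] tooly [0.999 0.005 0.032] F [1.6 0.2 0.9]
```

View pics/j.png

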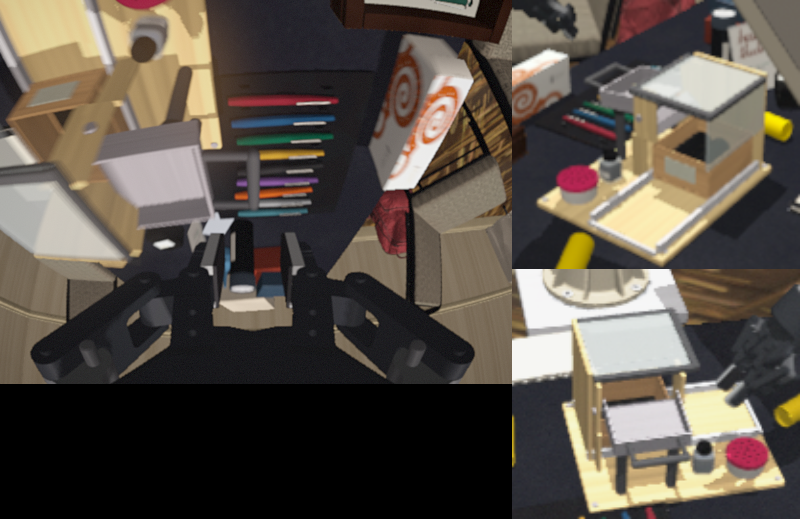

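```bash
python3 - <<'E'
from h import *
import cv2
n=cv2.cvtColor(env.read_camera("scene")["img"][150:290,170:340,::-1].copy(),cv2.COLOR_BGR2GRAY)
n=cv2.resize(n,None,fx=2.1,fy=2.1,interpolation=2)
f=cv2.cvtColor(cv2.imread("pics/f.png"),cv2.COLOR_BGR2GRAY)[:n.shape[0]]
for nm,(x0,x1,y0,y1) in dict(label=(178,232,168,205),tub=(60,122,170,225),rail=(105,180,205,275)).items():
    t=f[y0:y1,x0:x1];m=cv2.matchTemplate(n,t,cv2.TM_CCOEFF_NORMED);_,v,_,l=cv2.minMaxLoc(m);print(nm,v,l[0]-x0,l[1]-y0)
E
```

```text
label 0.6029120683670044 -117 -141
tub 0.9537977576255798 0 0
rail 0.9726629853248596 0 0
```

```bash
python3 - <<'E'
from h import *
import cv2
n=env.read_camera("scene")["img"][150:290,170:340,::-1].copy()
n=cv2.resize(n,None,fx=2.1,fy=2.1,interpolation=2);f=cv2.imread("pics/f.png")[:n.shape[0]]
for im in (f,n):
    c=im[160:215,178:245];h=cv2.cvtColor(c,cv2.COLOR_BGR2HSV);m=((h[...,1]<70)&(h[...,2]>60)).astype('uint8')
    k,l,s,ce=cv2.connectedComponentsWithStats(m);print([(s[i].tolist(),ce[i].round(1).tolist()) for i in range(1,k) if s[i][4]>60])
    print(c[27,::6].tolist())
E
```

```text
[([55, 0, 12, 28, 271], [60.5, 11.9]), ([10, 11, 34, 30, 592], [26.6, 25.7])]
[[75, 116, 151], [80, 119, 155], [120, 138, 141], [122, 138, 140], [122, 138, 139], [123, 139, 140], [123, 140, 141], [120, 136, 142], [72, 108, 138], [84, 113, 139], [73, 107, 136], [66, 100, 130]]
[([54, 0, 13, 28, 307], [59.8, 11.8]), ([10, 11, 34, 30, 598], [26.6, 25.7])]
[[80, 123, 158], [85, 126, 162], [126, 144, 148], [129, 145, 146], [129, 145, 146], [130, 146, 148], [131, 147, 148], [127, 144, 149], [77, 115, 146], [89, 119, 145], [79, 114, 144], [70, 105, 136]]
```

```bash
python3 -c "
from workcell import env
print(env.hand_in())"
```

```text
the job is handed in; nothing more can be done
None
```

I pushed the box home against its stop, tipped both black tubes into it, lowered the empty tray back onto its rests and let go of everything; the job is handed in at about 17.5 s, and the hand-in gave no verdict.

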